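# Load the film tank and set the locking speed knob

## Task

Lay the closed film tank gently on its side on the two rollers in the processor's trough, lengthwise and either way round, and let go of it. Then set the speed on the large knob of the motor head: pull it straight up to unlock it, turn it clockwise to the second of the three line marks and push it fully home again; never force it round while it is locked in. Leave the small temperature knob and everything else standing as it is.

Things in the scene. Friction and masses are not known exactly. Their poses are not given: they have to be found in the camera images.
- tank: The film tank: plain black plastic cylinder, 66 mm diameter, 130 mm tall, with a black screw cap of 44 mm diameter, 20 mm tall, on top (150 mm in all), 0.3 to 0.5 kg. Starts upright on the board at the robot's right; its place may be swapped with the bottle's. Origin at the centre of its foot; z runs along the tank to the cap.
- tank_mid (a point): Point on the tank's axis half way along its 150 mm (75 mm from the foot).
- processor: Fixed rotary film processor: open grey water trough and, at its +y end, a white motor head. Origin at board level under the trough's middle; y runs along the trough to the head, z up. Trough: outside 180 mm in x, 186 in y, inside 168 by 174, inner floor 16 and rim 97 mm above the board. Head: x -90 to 90, y 94 to 214 mm, flat panel on top 118 mm above the board.
- cradle (a point): Where tank_mid lies when the tank rests on both rollers: 71 mm above the board over the trough's middle, axes as the processor's. The free-turning rubber rollers, 24 mm diameter, 156 mm long, lie along y at x -28 and +28 mm, axes 36 mm above the board. The end walls leave no room for a hand leaning along the tank: lower it level, held across its middle from straight above.
- dial_center (a point): On the panel, on the upright axis of the large speed knob (processor x -35, y 158, z 118 mm); axes as the processor's. White marks on the panel around it: a dot (off) towards the processor's -x and, clockwise seen from above, three lines of growing length at 40, 80 and 120 degrees from the dot.
- speed_grip (a point): On the large speed knob's axis, in its grip bar, 40 mm above the panel when home; moves with the knob. Black: round skirt 64 mm in diameter, its top 17 mm above the panel; on it a bar 58 mm long, 16 mm wide, from 17 to 49 mm above the panel. A white line on top marks the bar's pointing end. The point's x axis runs along the bar, the pointing end towards -x.
- speed_pull (a joint): How far the speed knob is pulled up, m: 0 home (locked), stop at 0.012. Lock teeth hold it against turning until it is out by about 7 mm. Needs about 5 N and stays where it is left. It goes home only at the dot and at the marks (within about 2 degrees; the rounded teeth guide it in).
- speed_knob (a joint): Turn of the speed knob, rad, clockwise seen from above: 0 at the dot (start), 0.698, 1.396 and 2.094 at the three line marks; stops at -0.06 and 2.2. Stays where it is left, turning friction 0.05 N m.
- temp_tip (a point): Pointer of the small black temperature knob (36 mm diameter, 23 mm tall) on the same panel, axis at processor x = +60, y = 158 mm. To be left alone.
- bottle: Bystander: black storage bottle with ribbed sides and a narrow cap, 74 mm in diameter, 151 mm tall; origin at the centre of its foot. Stands on the same side as the tank.
- beaker: Bystander: empty glass beaker 70 mm in diameter, 90 mm tall; origin at the centre of its foot.
- funnel: Bystander: stainless funnel standing mouth down, 104 mm in diameter, 115 mm tall; origin at the centre of its mouth, on the board.
- hood: Bystander: red plastic lens hood, a ring 82 mm in diameter and 45 mm tall; origin at the centre of its lower edge.
- tray: Bystander: fixed steel tray 75 x 205 x 6 mm at the far right, with six black canisters (58 mm in diameter, 60 mm tall) on it in three stacks of two, 126 mm high; origin under its centre.
- can3: Bystander: upper canister of the stack at the tray's -y end; origin at the centre of its foot.
- can4: Bystander: upper canister of the middle stack.
- can5: Bystander: upper canister of the stack at the tray's +y end.
Things that resemble listed ones, but are neither listed nor needed, are in the scene too. Leave any red or yellow look-alike of the tank alone.

How it is judged:
By the outcome, as a careful person would: the job done as asked, in the order asked, and still so for the second after the job is handed in, with the robot touching nothing.
It also fails if it takes over 62 s, if anything falls off the work surface, if the arm or the gripper's body presses on something with over 40 N, if the wrist force passes 120 N, or if a joint passes its speed limit or range.

## Robot

A 7-joint arm with a two-finger parallel gripper is mounted at the origin on the work surface. World frame = base frame: x ahead of the robot, y to its left, z up, the work surface at z = 0. Lengths are in m, angles in rad, forces in N, time in s.
With the tool pointing down it reaches from about 0.35 to 0.9 m from the base axis. Payload 7.2 kg.
Tool frame: the origin (TCP) lies at the very end of the fingers, on their centre line; the grasp point (between the pads) lies 19 mm behind it (grasp_offset is the distance from the TCP to the grasp point, in m); z points along the fingers, y is the line along which they close (so a half turn about z gives the same grasp; the last joint's range is limited). The gripper opens to 88 mm and grips with 3 to 60 N. Pads are 20 mm wide; open, the fingers measure 115 mm over their backs; the gripper's body (75 mm by 178 mm) begins 61 mm behind the grasp point.
Start: joints at [-1.255, 0.411, -0.013, 1.596, 0.006, 1.134, -0.082], TCP at [0.234, 0.58, 0.223] pointing down, gripper open.
Joint ranges: [-2.95, 2.95], [-0.29, 1.99], [-1.47, 1.44], [0.14, 2.54], [-1.03, 4.17], [0.13, 1.85], [-2.86, 2.86]. Speed limits (rad/s): [2.39, 2.39, 3.01, 3.01, 3.14, 3.14, 3.14].

## Interface

Orientations are given as a rotation vector (axis times angle).
In Python, from bench import get_obs, grab_frame, hand_in, grasp_offset gives the robot as it stands.
- The arm moves only by the tool drive_tool, never from a script. Its argument "rows" is one flat list of numbers, 6 for each row, row after row: the shift along the tool's x, y, z each as a share of 50 cm, from -1 to 1, then the turn, a rotation vector about the tool's x, y, z each as a share of 90 degrees, from -1 to 1. A call has 1 to 12 rows; each row shifts and turns the commanded pose from where the row before left it, along the tool's axes as they then stand; what a row does not reach is not made up. A row lasts 1/12 s, in which the tool goes at most 41.7 mm and 7.16 degrees, less where a joint would pass 70% of its speed; a pose out of reach is approached as far as the arm can. A call with a number of a shift or a turn outside -1 to 1 is refused whole. A call with a gripper value outside its range is refused whole. "grip" is the opening, from 0 (shut) to 1 (fully open), set as the call begins (left out, the last holds). The fingers move at their own pace and stop on an object; "force" is the grip in N (left out, the last holds). Time passes only in rows, so rows that do not move let the fingers close. It gives the time, the measured TCP pose, the force, the opening and the grip force at its end, in the units of the state.
- get_obs(): the state, without advancing time (a new reading comes with each control period).
- grab_frame(name): name is "scene" or "top" or "wrist"; returns a dict with "img" (420x560x3 uint8, blue, green, red), "fov_y" (degrees; the focal length in pixels is half the picture's height over the tangent of half this angle, whatever the lens; pixels are square), "cx", "cy" (the principal point, pixels), "rvec" (rotation vector, rad) and "tvec" (3), from world to camera coordinates, as OpenCV has them; the wrist camera has in their place "mount" (4x4, takes a point from camera to tool coordinates, whose origin is the TCP and whose axes are the flange's). Camera axes: x right, y down, z forward; pixel columns grow to the right and rows downward; lengths in m; the calibration is good to about 2 mm. A picture is of the moment at which its call begins: read the wrist's pose just before it. There is no depth.
- hand_in(): hands the job in; it is judged then, once.
The state is a dict: "time_s": time; "joint_positions": joint angles; "qvel": joint speeds; "joint_efforts": joint torques, N m; "position": TCP position; "eef_rot": TCP orientation; "contact_force": force on the tool from outside, world axes, zero at the start; "ft_torque": the same for the moment, N m; "gripper_width": finger opening in m; "gripper_force": force on a finger pad.
Only numpy, scipy, OpenCV 4.12 (cv2) and the standard library are available. Lean on these libraries where they do the work, as an engineer would, in place of code of your own. Each camera call takes 0.05 s, during which the arm holds its last target. There are 200 camera calls.

## Working session

There is one attempt and no reset: what is moved stays moved. The work goes in short steps, Python scripts to look and compute and a tool call to move; the robot and the scene stay as the last step left them, time stands still between calls to the robot, and variables do not carry over. Pictures are saved under pics/ and viewed, at most 10 in all, crops included, and the job is handed in when it is done.

Besides the shell and the picture viewer there is one more tool, called after "Emit:" as name(argument=value, ...) on one line, values as JSON. drive_tool: Moves the arm, as the interface text tells. Its arguments: {"type":"object","properties":{"rows":{"type":"array"},"grip":{"type":"number"},"force":{"type":"number"}},"required":["rows"]}

```bash
mkdir -p pics; cat > h.py <<'E'
import numpy as np,cv2
from bench import get_obs,grab_frame,grasp_offset
from scipy.spatial.transform import Rotation as R
def cam(f,obs=None):
    h=f["img"].shape[0]; fl=h/2/np.tan(np.radians(f["fov_y"])/2)
    if "mount" in f:
        T=np.eye(4);T[:3,:3]=R.from_rotvec(obs["eef_rot"]).as_matrix();T[:3,3]=obs["position"]
        M=T@np.array(f["mount"]); Rc=M[:3,:3];o=M[:3,3]
    else:
        Rw=R.from_rotvec(np.ravel(f["rvec"])).as_matrix();Rc=Rw.T;o=-Rc@np.ravel(f["tvec"])
    return fl,f["cx"],f["cy"],Rc,o
def ray(c,u,v,z):
    fl,cx,cy,Rc,o=c; d=Rc@np.array([(u-cx)/fl,(v-cy)/fl,1]); return o+d*(z-o[2])/d[2]
def proj(c,p):
    fl,cx,cy,Rc,o=c; q=Rc.T@(np.array(p)-o); return np.array([fl*q[0]/q[2]+cx,fl*q[1]/q[2]+cy])
E
python3 - <<'E'
from h import *
import pickle
o=get_obs();print(o['position'],o['eef_rot'],o['gripper_width'],o['time_s'],grasp_offset() if callable(grasp_offset) else grasp_offset)
for n in("scene","top","wrist"):
    f=grab_frame(n);pickle.dump((o,f),open(n+".pkl","wb"));cv2.imwrite(f"pics/{n}0.png",f["img"] if n=="wrist" else cv2.resize(f["img"],(800,600),interpolation=cv2.INTER_CUBIC))
    c=cam(f,o);print(n,c[0],c[1:3],c[4],c[3][:,2])
E
```

```text
[0.2338708  0.57907677 0.22180984] [-5.99083644e-01 -3.08375397e+00  2.45591842e-03] 0.08800170789778457 0.0 0.0187
scene 496.6942183343626 (274.829231630677, 211.58259255412153) [ 1.1865666  -1.02116057  1.07276185] [-0.42569508  0.65160557 -0.62784861]
top 495.515134614743 (278.8857835555504, 212.65599399331617) [ 0.25995651 -0.03685662  1.68925933] [ 0.17524966  0.00591249 -0.98450627]
wrist 348.76381273856265 (281.7593039361871, 210.31301237236133) [0.17134517 0.60464062 0.38479587] [ 0.23172301 -0.09446345 -0.96818444]
```

View pics/scene0.png

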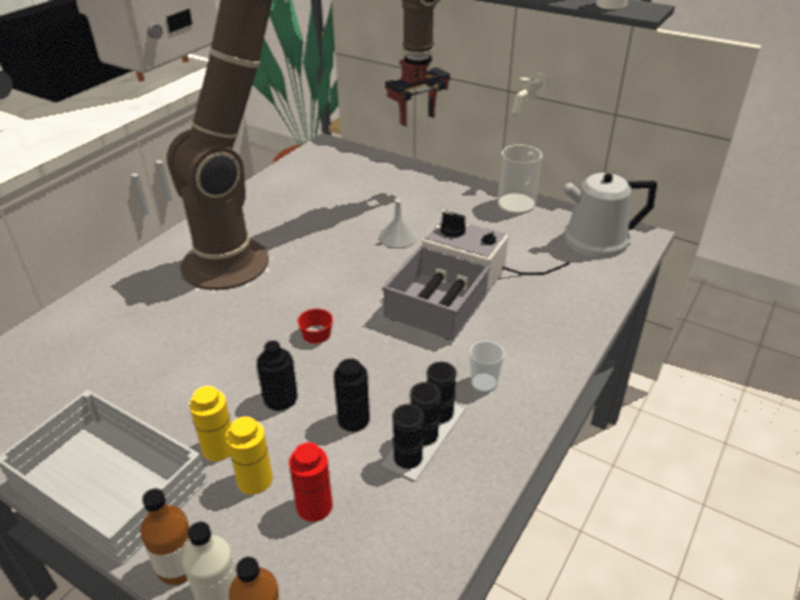

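View pics/top0.png

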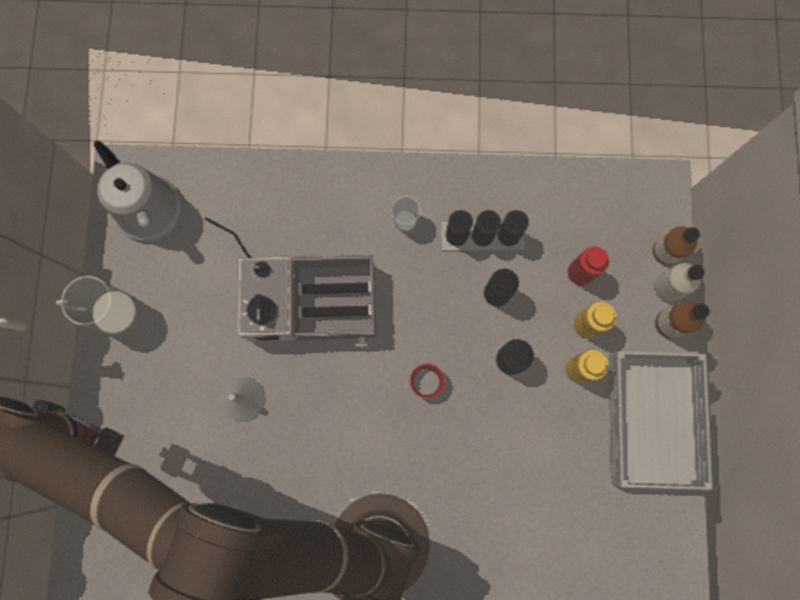

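The black candidates in scene (800x600) are (350,395), with a wide cap, and (277,378), with a narrow neck and cap. In the top view they are at (502,287) and (516,356). The wide-capped plain one fits the tank. The processor is at top (238-374, 256-337), with the large knob at (262,310). I'll confirm the tank with a crop and measure.

```bash
python3 - <<'E'
from h import *
import pickle
o,f=pickle.load(open("scene.pkl","rb"));ft=pickle.load(open("top.pkl","rb"))[1]
cs=cam(f);ct=cam(ft)
cv2.imwrite("pics/crop0.png",cv2.resize(f["img"][230:310,165:275],(770,560),interpolation=cv2.INTER_CUBIC))
s=0.7
for n,u,v,z in[("rim TL",291,256,.097),("rim TR",373,256,.097),("rim BR",374,335,.097),("rim BL",291,337,.097),("headTL",239,258,.118),("headBL",238,336,.118),("head R",291,258,.118)]:
    print(n,ray(ct,u*s,v*s,z).round(3))
for n,sc,tp in[("tank",(350,370),(502,287)),("bottle",(276,350),(516,356))]:
  print(n,"top ray z.15/.0:",ray(ct,tp[0]*s,tp[1]*s,.15).round(3),ray(ct,tp[0]*s,tp[1]*s,.0).round(3),"scene@.15",ray(cs,sc[0]*s,sc[1]*s,.14).round(3))
# black blob masks in top & scene
for nm,im,c in(("top",ft["img"],ct),("scene",f["img"],cs)):
  m=(im.max(2)<45).astype(np.uint8);n,l,st,ce=cv2.connectedComponentsWithStats(m)
  for i in range(1,n):
    if st[i,4]>150: print(nm,st[i],ce[i].round(1))
E
```

```text
rim TL [0.649 0.224 0.097]
rim TR [0.654 0.035 0.097]
rim BR [0.47  0.026 0.097]
rim BL [0.46  0.214 0.097]
headTL [0.636 0.339 0.118]
headBL [0.456 0.329 0.118]
head R [0.639 0.22  0.118]
tank top ray z.15/.0: [ 0.578 -0.256  0.15 ] [ 0.609 -0.278  0.   ] scene@.15 [ 0.595 -0.265  0.14 ]
bottle top ray z.15/.0: [ 0.426 -0.287  0.15 ] [ 0.442 -0.311  0.   ] scene@.15 [ 0.44  -0.295  0.14 ]
scene [   0    0   90   71 4052] [35.7 35.7]
scene [117   7  17  15 156] [125.1  14.1]
scene [270  50  44  15 197] [291.8  57.8]
scene [141 112  24  24 435] [152.3 123.8]
scene [441 128  18  32 177] [450.7 140.4]
scene [309 150  16  16 213] [316.6 157.7]
scene [181 239  26  48 940] [193.5 264. ]
scene [235 252  23  50 955] [246.  276.7]
scene [ 276  254   42   74 1760] [296.1 290.8]
scene [101 343  14  15 165] [107.4 349.9]
scene [   0  351   39   69 1006] [ 15.1 392.6]
scene [132 366  15  16 173] [139.2 373.5]
scene [166 391  15  16 187] [173.2 398.7]
```

View pics/crop0.png

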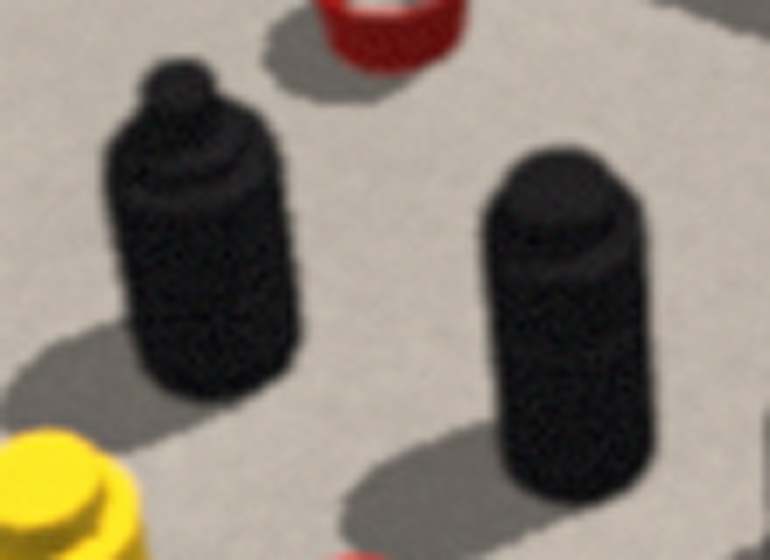

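The crop confirms it. The right object (570,330) is plain with a wide cap, so it's the tank; the left one (200,230) has a narrow cap and ribs, so it's the bottle. I'll write a planning helper and go above the processor.

```bash
cat >> h.py <<'E'
def plan(p,Rm,n=None,o=None,start=None):
    "one constant row, repeated n times, from measured (or given) pose to (p,Rm)"
    o=o or get_obs(); p0,R0=start if start else (np.array(o["position"]),R.from_rotvec(o["eef_rot"]).as_matrix())
    dp=R0.T@(np.array(p)-p0); w=R.from_matrix(R0.T@Rm).as_rotvec()
    n=n or int(np.ceil(max(np.linalg.norm(dp)/.038,np.degrees(np.linalg.norm(w))/6.8,1)))
    S=sum(R.from_rotvec(w*k/n).as_matrix() for k in range(n))
    d=np.linalg.solve(S,dp); print(n,"rows of",np.r_[d/.5,w/n/(np.pi/2)].round(4).tolist(),"len",np.linalg.norm(d).round(4))
def frame(x,z):
    x=np.array(x,float);z=np.array(z,float);z/=np.linalg.norm(z);x-=z*(x@z);x/=np.linalg.norm(x);return np.c_[x,np.cross(z,x),z]
def log(o):
    import json; open("log.txt","a").write(json.dumps({k:list(map(float,o[k])) for k in("joint_positions","position","eef_rot")})+"\n")
E
python3 - <<'E'
from h import *
o=get_obs();log(o)
p=np.array(o["position"])+[0,0,.16]
plan([.545,.17,.40],frame([0,1,0],[0,0,-1]),o=o,start=(p,R.from_rotvec(o["eef_rot"]).as_matrix()))
E
```

```text
14 rows of [-0.0779, 0.0011, -0.0026, -0.0, 0.0, 0.054] len 0.039
```

Emit:
drive_tool(rows=[0,0,-0.08,0,0,0,0,0,-0.08,0,0,0,0,0,-0.08,0,0,0,0,0,-0.08,0,0,0], grip=1)

```text
time_s: 0.48
position: [0.2339, 0.579, 0.3842]
eef_rot: [-0.599, -3.084, 0.001]
contact_force: [0.3, 0.5, 0.5]
gripper_width: 0.0874
gripper_force: 0.0
```

Emit:
drive_tool(rows=[-0.078,0.001,-0.003,0,0,0.054,-0.078,0.001,-0.003,0,0,0.054,-0.078,0.001,-0.003,0,0,0.054,-0.078,0.001,-0.003,0,0,0.054,-0.078,0.001,-0.003,0,0,0.054,-0.078,0.001,-0.003,0,0,0.054,-0.078,0.001,-0.003,0,0,0.054])

```text
time_s: 1.07
position: [0.4535, 0.4206, 0.3926]
eef_rot: [-1.481, -2.771, 0.001]
contact_force: [0.2, 0.6, 0.3]
gripper_width: 0.088
gripper_force: 0.0
```

```bash
python3 -c "
from h import *
log(get_obs())"
```

Emit:
drive_tool(rows=[-0.078,0.001,-0.003,0,0,0.054,-0.078,0.001,-0.003,0,0,0.054,-0.078,0.001,-0.003,0,0,0.054,-0.078,0.001,-0.003,0,0,0.054,-0.078,0.001,-0.003,0,0,0.054,-0.078,0.001,-0.003,0,0,0.054,-0.078,0.001,-0.003,0,0,0.054,0,0,0,0,0,0,0,0,0,0,0,0])

```text
time_s: 1.82
position: [0.5453, 0.1665, 0.4042]
eef_rot: [2.227, 2.215, 0.001]
contact_force: [-0.3, 0.4, 0.1]
gripper_width: 0.0877
gripper_force: 0.0
```

```bash
python3 - <<'E'
from h import *
import pickle
o=get_obs();log(o);f=grab_frame("wrist");pickle.dump((o,f),open("w1.pkl","wb"))
cv2.imwrite("pics/w1.png",f["img"]);print(o["position"],o["eef_rot"],o["joint_positions"])
E
```

```text
[0.54533518 0.1664542  0.40416852] [2.22719126e+00 2.21511280e+00 1.06430544e-03] [-0.71312962  0.2221404   0.42150747  1.46293493 -0.09064098  1.4750097
 -0.29764949]
```

View pics/w1.png

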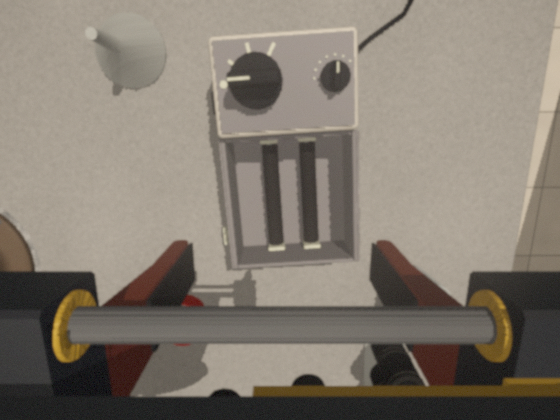

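The wrist view shows the panel corners at (211,40), (355,30), (357,128) and (217,137), and the trough rim front corners at (228,270) and (358,262). The rollers are at about x 272 and 309, the large knob at (257,80) with its line pointing left to the dot at (224,85), and the marks at (230,62), (251,47) and (272,47).

```bash
python3 - <<'E'
from h import *
import pickle,json
o,f=pickle.load(open("w1.pkl","rb"));c=cam(f,o)
uv=[(211,40),(355,30),(357,128),(217,137),(228,270),(358,262)]
L=np.array([(-90,214,118),(90,214,118),(90,94,118),(-90,94,118),(-90,-93,97),(90,-93,97)])/1000
W=np.array([ray(c,u,v,z) for (u,v),z in zip(uv,L[:,2])])
a,b=L[:,:2]-L[:,:2].mean(0),W[:,:2]-W[:,:2].mean(0)
th=np.arctan2((a[:,0]*b[:,1]-a[:,1]*b[:,0]).sum(),(a*b).sum())
r=R.from_euler("z",th).as_matrix()[:2,:2];t=W[:,:2].mean(0)-r@L[:,:2].mean(0)
print("proc",t,np.degrees(th),"\nres mm",((W[:,:2]-(L[:,:2]@r.T+t))*1000).round(1).tolist())
dc=t+r@[-.035,.158];print("dial",dc,"cradle",t)
print("knob proj",proj(c,[*dc,.158]),"marks",[ (ray(c,u,v,.118)[:2]-dc).round(3).tolist() for u,v in[(224,85),(230,62),(251,47),(272,47)]])
json.dump([*t,th],open("proc.json","w"))
# tank from top and scene, edges of the dark silhouette
ft=pickle.load(open("top.pkl","rb"))[1];ct=cam(ft);fs=pickle.load(open("scene.pkl","rb"))[1];cs=cam(fs)
m=(ft["img"].max(2)<60).astype(np.uint8);n,l,st,ce=cv2.connectedComponentsWithStats(m)
for i in range(1,n):
  if 200<st[i,4]<3000: print(st[i],ce[i].round(1),ray(ct,*ce[i],.1).round(3))
# tank mid silhouettes: scene centroid (246,276.7)
for z in(.07,.075,.08):print(z,ray(cs,246,276.7,z).round(4),ray(ct,351.4,201,z).round(4))
E
cat log.txt
```

```text
proc [0.5577474 0.1222241] 2.792261023036911 
res mm [[6.1, -4.6], [-4.0, -3.5], [-2.1, 4.3], [1.5, 3.0], [-5.2, -0.8], [3.7, 1.7]]
dial [0.51509201 0.27833149] cradle [0.5577474 0.1222241]
knob proj [253.06693509  79.59673069] marks [[-0.039, -0.002], [-0.03, 0.024], [-0.005, 0.041], [0.02, 0.041]]
[313 148  17  24 290] [320.9 159.6] [ 0.726 -0.162  0.1  ]
[331 148  38  24 618] [349.2 159.8] [ 0.727 -0.256  0.1  ]
[339 189  24  25 412] [350.4 201. ] [ 0.588 -0.26   0.1  ]
[212 199  45   7 272] [233.3 201.8] [0.575 0.123 0.1  ]
[174 207  19  20 241] [183.4 216.3] [0.522 0.283 0.1  ]
[212 215  45   7 270] [233.7 218. ] [0.521 0.119 0.1  ]
[348 239  25  23 407] [360.2 249.8] [ 0.429 -0.292  0.1  ]
[   0  278   88   47 1071] [ 46.  298.2] [0.248 0.701 0.1  ]
[ 232  364   63   56 2047] [262.  392.7] [-0.018  0.008  0.1  ]
0.07 [ 0.5927 -0.2644  0.07  ] [ 0.5944 -0.2676  0.07  ]
0.075 [ 0.5957 -0.2681  0.075 ] [ 0.5934 -0.2669  0.075 ]
0.08 [ 0.5987 -0.2719  0.08  ] [ 0.5923 -0.2662  0.08  ]
{"joint_positions": [-1.2552046870569713, 0.41175504166235866, -0.012708319180893343, 1.5967954675
[... 158 characters left out ...]
 [-0.5990742281889851, -3.0837873469622696, 0.0019322588661529379]}
{"joint_positions": [-0.9755492461221931, 0.3150754977784887, 0.20923358594195018, 1.352760103262268, -0.0644439620552597, 1.4811448196351211, -0.1815469345904784], "position": [0.4535462346469288, 0.4205601233558272, 0.3925950739565898], "eef_rot": [-1.4810470628179109, -2.7705651995285256, 0.0012478680753169186]}
{"joint_positions": [-0.7131296177379501, 0.2221403985627933, 0.4215074737868054, 1.4629349344692815, -0.09064097532043658, 1.4750097018737987, -0.29764948980773037], "position": [0.5453351766945217, 0.166454201182938, 0.4041685157823685], "eef_rot": [2.2271912560846254, 2.2151128028294735, 0.0010643054444734819]}
```

```bash
cat > kin.py <<'E'
import numpy as np,json,itertools
from scipy.spatial.transform import Rotation as R
from scipy.optimize import least_squares
lo=np.array([-2.95,-.29,-1.47,.14,-1.03,.13,-2.86]);hi=np.array([2.95,1.99,1.44,2.54,4.17,1.85,2.86])
def fk(q,P,s):
    a,d1,L1,L2,L3,g,e=P; q=np.array(q)*s
    r=R.from_euler("z",a+q[0]);p=np.array([0,0,d1])
    r=r*R.from_euler("y",q[1])*R.from_euler("z",q[2]);p=p+r.apply([e,0,L1])
    r=r*R.from_euler("y",q[3]);p=p+r.apply([-e,0,0]);r=r*R.from_euler("z",q[4]);p=p+r.apply([0,0,L2])
    r=r*R.from_euler("y",q[5])*R.from_euler("z",q[6]+g);p=p+r.apply([0,0,L3]);return p,r
def err(q,P,s,p,r):
    a,b=fk(q,P,s);return np.r_[(a-p)*3,(r.inv()*b).as_rotvec()]
def fit():
    D=[json.loads(l) for l in open("log.txt")];best=None
    for z in itertools.product([1,-1],repeat=4):
        s=np.array([z[0],1,z[1],1,z[2],1,z[3]])
        for g in(0,1.57,3.14,-1.57):
            f=lambda P:np.concatenate([err(d["joint_positions"],P,s,np.array(d["position"]),R.from_rotvec(d["eef_rot"])) for d in D])
            S=least_squares(f,[0,.35,.4,.4,.3,g,0])
            if best is None or S.cost<best[0]: best=(S.cost,S.x,s)
    return best
def ik(p,r,P,s,seed,n=40):
    rng=np.random.default_rng(0);out=[]
    for k in range(n):
        q0=seed if k==0 else np.clip(seed+rng.normal(0,.8,7),lo+.01,hi-.01)
        S=least_squares(lambda q:err(q,P,s,p,r),np.clip(q0,lo+.01,hi-.01),bounds=(lo,hi));out.append((S.cost,S.x))
        if S.cost<1e-8 and k==0:break
    return min(out,key=lambda t:t[0]+1e-6*np.abs(t[1]-seed).sum())
E
python3 - <<'E'
from kin import *
from h import frame
c,P,s=fit();print(c,P.round(4),s)
q=np.array(json.loads(open("log.txt").readlines()[-1])["joint_positions"])
t=np.array([.594,-.267,.08])
for yaw in(-60,-70,-80,-90,-100):
  d=np.array([np.cos(np.radians(yaw)),np.sin(np.radians(yaw)),0])
  for x in(-1,1):
    for back in(0,.12):
      C,qq=ik(t+d*(.0187-back),R.from_matrix(frame([0,0,x],d)),P,s,q);print(yaw,x,back,"%.1e"%C,qq.round(2))
E
```

```text
1.736558876622831e-05 [-7.7000e-02  2.7924e+00  5.2130e-01  4.6190e-01  2.8537e+00  1.4938e+00
  1.1000e-03] [-1  1 -1  1 -1  1 -1]
-60 -1 0 5.2e-01 [-2.14  1.82  0.25  0.14 -0.1   1.74 -1.5 ]
-60 -1 0.12 5.6e-01 [-2.15  1.76  0.25  0.14 -0.11  1.76 -1.5 ]
-60 1 0 5.2e-01 [-2.15  1.83  0.43  0.14 -0.28  1.74  1.65]
-60 1 0.12 5.6e-01 [-2.17  1.77  0.47  0.14 -0.32  1.76  1.66]
-70 -1 0 5.5e-01 [-1.97  1.8   0.32  0.14 -0.15  1.74 -1.47]
-70 -1 0.12 5.9e-01 [-1.98  1.74  0.31  0.14 -0.13  1.76 -1.47]
-70 1 0 5.5e-01 [-1.96  1.79  0.15  0.14  0.02  1.74  1.66]
-70 1 0.12 5.9e-01 [-1.98  1.74  0.41  0.14 -0.24  1.76  1.68]
-80 -1 0 5.8e-01 [-1.8   1.77  0.4   0.14 -0.2   1.74 -1.44]
-80 -1 0.12 6.3e-01 [-1.8   1.71  0.29  0.14 -0.09  1.75 -1.44]
-80 1 0 5.8e-01 [-1.78  1.76  0.15  0.14  0.05  1.74  1.69]
-80 1 0.12 6.3e-01 [-1.81  1.71  0.39  0.14 -0.19  1.75  1.7 ]
-90 -1 0 6.2e-01 [-1.62  1.73  0.35  0.14 -0.14  1.74 -1.42]
-90 -1 0.12 6.7e-01 [-1.63  1.68  0.37  0.14 -0.15  1.75 -1.42]
-90 1 0 6.2e-01 [-1.61  1.73  0.11  0.14  0.11  1.74  1.7 ]
-90 1 0.12 6.7e-01 [-1.63  1.68  0.25  0.14 -0.03  1.75  1.71]
-100 -1 0 6.6e-01 [-1.45  1.69  0.32  0.14 -0.09  1.74 -1.41]
-100 -1 0.12 7.1e-01 [-1.46  1.64  0.35  0.14 -0.12  1.75 -1.41]
-100 1 0 6.6e-01 [-1.44  1.69  0.21  0.14  0.02  1.74  1.72]
-100 1 0.12 7.1e-01 [-1.46  1.64  0.29  0.14 -0.06  1.74  1.73]
```

Emit:
drive_tool(rows=[0,-0.01,-0.02,0,-0.078,0,0,-0.01,-0.02,0,-0.078,0,0,-0.01,-0.02,0,-0.078,0,0,-0.01,-0.02,0,-0.078,0,0,0,0,0,0,0])

```text
time_s: 2.28
position: [0.5228, 0.1854, 0.44]
eef_rot: [1.929, 1.959, -0.495]
contact_force: [-1.0, 1.6, -1.3]
gripper_width: 0.0877
gripper_force: 0.0
```

```bash
cat > reach.py <<'E'
from kin import *
from h import frame,log,get_obs
log(get_obs());c,P,s=fit();print(c,P.round(4),s)
q=np.array(json.loads(open("log.txt").readlines()[-1])["joint_positions"]);print(q.round(2))
t=np.array([.594,-.267,.08])
for yaw in(-60,-70,-80,-90,-100):
  d=np.array([np.cos(np.radians(yaw)),np.sin(np.radians(yaw)),0])
  for x in(-1,1):
    for back in(0,.12):
      C,qq=ik(t+d*(.0187-back),R.from_matrix(frame([0,0,x],d)),P,s,q,25);print(yaw,x,back,"%.1e"%C,qq.round(2))
E
python3 reach.py
```

```text
0.0011554474669771449 [-0.0752  0.3118  0.5091  0.4813  0.3498  1.4978 -0.011 ] [-1  1 -1  1 -1  1 -1]
[-0.95  0.35  0.4   1.32  0.29  1.76 -0.52]
-60 -1 0 3.7e-19 [-0.57  1.18  0.47  2.07  1.84  1.17 -1.81]
-60 -1 0.12 7.2e-14 [-0.73  1.14  0.33  2.15  1.62  1.27 -1.78]
-60 1 0 6.0e-14 [-0.54  1.16  0.44  2.07  1.86  1.2   1.34]
-60 1 0.12 2.7e-14 [-0.78  1.16  0.39  2.15  1.6   1.22  1.36]
-70 -1 0 5.4e-14 [-0.5   1.14  0.38  1.96  1.64  1.23 -1.6 ]
-70 -1 0.12 3.8e-14 [-0.7   1.12  0.31  1.99  1.42  1.31 -1.55]
-70 1 0 4.6e-14 [-0.54  1.15  0.42  1.96  1.62  1.19  1.54]
-70 1 0.12 2.5e-14 [-0.76  1.14  0.38  1.99  1.37  1.24  1.6 ]
-80 -1 0 4.6e-14 [-0.48  1.15  0.36  1.83  1.43  1.27 -1.42]
-80 -1 0.12 3.5e-14 [-0.67  1.14  0.32  1.82  1.22  1.36 -1.36]
-80 1 0 4.2e-14 [-0.52  1.16  0.4   1.83  1.4   1.23  1.73]
-80 1 0.12 2.8e-14 [-0.71  1.15  0.37  1.82  1.19  1.32  1.8 ]
-90 -1 0 3.3e-14 [-0.46  1.17  0.36  1.69  1.24  1.34 -1.26]
-90 -1 0.12 1.9e-14 [-0.63  1.18  0.34  1.63  1.07  1.45 -1.2 ]
-90 1 0 2.6e-14 [-0.35  1.14  0.22  1.69  1.33  1.45  1.85]
-90 1 0.12 3.9e-15 [-0.4   1.14  0.03  1.63  1.27  1.65  1.86]
-100 -1 0 2.8e-14 [-0.43  1.21  0.37  1.55  1.07  1.43 -1.13]
-100 -1 0.12 3.0e-14 [-0.59  1.25  0.38  1.43  0.92  1.55 -1.05]
-100 1 0 4.7e-14 [-0.31  1.18  0.2   1.55  1.19  1.54  1.96]
-100 1 0.12 5.7e-15 [-0.27  1.2  -0.09  1.43  1.25  1.83  1.95]
```

```bash
cat > r2.py <<'E'
from kin import *
from h import *
import pickle
ct=cam(pickle.load(open("top.pkl","rb"))[1]);s7=.7
for n,u,v,z in[("hood",428,381,.02),("funneltip",232,398,.115),("funnel base",244,402,0),("jug foot?",115,312,0),("jug rim",86,300,.15),("jug foot edge R",136,325,0),("table L top",108,145,0),("table L low",62,500,0),("yel1",597,320,.1),("yel2",588,366,.1),("red",588,266,.1),("shadow",185,460,0)]:
  print(n,ray(ct,u*s7,v*s7,z).round(3)[:2])
c,P,s=fit()
q=np.array(json.loads(open("log.txt").readlines()[-1])["joint_positions"])
for t in([.36,.50,.08],[.3,.55,.08],[.25,.6,.08]):
 for yaw in(-30,-10,10,25):
  d=np.array([np.cos(np.radians(yaw)),np.sin(np.radians(yaw)),0])
  r=R.from_matrix(frame([0,0,-1],d)); 
  C,qq=ik(np.array(t)+d*.0187,r,P,s,np.array([-1.5,1.1,.3,1.9,1.4,1.2,-1.4]),12)
  C3,q3=ik(np.array(t)+d*.0187+[0,0,.2],R.from_matrix(frame(-d,[0,0,-1])),P,s,qq,12)
  w=np.array(t)+d*(.0187-.35)
  print(t,yaw,"%.0e"%C,qq.round(2),"down %.0e"%C3,q3.round(2),"wrist",w.round(2)[:2])
E
python3 r2.py
```

```text
hood [ 0.375 -0.102]
funneltip [0.319 0.334]
funnel base [0.315 0.332]
jug foot? [0.521 0.658]
jug rim [0.523 0.663]
jug foot edge R [0.491 0.604]
table L top [0.947 0.718]
table L low [0.079 0.737]
yel1 [ 0.518 -0.479]
yel2 [ 0.413 -0.457]
red [ 0.643 -0.461]
shadow [0.177 0.461]
[0.36, 0.5, 0.08] -30 2e-17 [-1.63  1.19  0.14  1.5   1.1   1.66 -1.18] down 4e-15 [-0.71  0.37 -0.37  1.54  0.14  1.25 -0.05] wrist [0.07 0.67]
[0.36, 0.5, 0.08] -10 7e-14 [-1.8   1.13  0.27  1.78  1.3   1.39 -1.36] down 2e-14 [-1.06  0.36  0.08  1.53 -0.03  1.25  0.43] wrist [0.03 0.56]
[0.36, 0.5, 0.08] 10 6e-17 [-1.82  1.11  0.27  2.04  1.69  1.33 -1.67] down 5e-14 [-1.11  0.38  0.14  1.51 -0.06  1.26  0.79] wrist [0.03 0.44]
[0.36, 0.5, 0.08] 25 6e-14 [-1.78  1.14  0.29  2.2   2.04  1.41 -1.92] down 7e-22 [-0.55  0.44 -0.64  1.51  0.27  1.28  0.79] wrist [0.06 0.36]
[0.3, 0.55, 0.08] -30 1e-17 [-1.68  1.22  0.08  1.37  1.07  1.78 -1.13] down 2e-15 [-0.8   0.39 -0.43  1.52  0.17  1.26 -0.2 ] wrist [0.01 0.72]
[0.3, 0.55, 0.08] -10 2e-14 [-1.89  1.16  0.27  1.66  1.19  1.45 -1.25] down 4e-14 [-0.9   0.39
[... 229 characters left out ...]
89  1.11  0.26  2.11  1.9   1.37 -1.78] down 6e-18 [-0.76  0.44 -0.52  1.48  0.22  1.28  0.71] wrist [-0.    0.41]
[0.25, 0.6, 0.08] -30 9e-14 [-1.92  1.32  0.4   1.22  0.8   1.71 -0.94] down 3e-14 [-1.14  0.41 -0.11  1.47  0.05  1.27 -0.21] wrist [-0.04  0.77]
[0.25, 0.6, 0.08] -10 3e-14 [-1.95  1.2   0.27  1.52  1.12  1.52 -1.15] down 4e-14 [-1.02  0.43 -0.28  1.45  0.12  1.28  0.08] wrist [-0.08  0.66]
[0.25, 0.6, 0.08] 10 4e-14 [-1.96  1.12  0.21  1.81  1.48  1.4  -1.41] down 2e-17 [-1.02  0.44 -0.29  1.43  0.13  1.28  0.42] wrist [-0.08  0.54]
[0.25, 0.6, 0.08] 25 3e-19 [-1.67  1.08 -0.09  2.    1.94  1.62 -1.56] down 2e-14 [-0.46  0.86 -1.42  1.42  0.85  1.56  0.18] wrist [-0.05  0.46]
```

```bash
python3 -c "
from h import *
plan([.594,-.267,.32],frame([0,1,0],[0,0,-1]))"
```

```text
13 rows of [-0.063, 0.0104, 0.0366, -0.0001, 0.0243, 0.0007] len 0.0368
```

Emit:
drive_tool(rows=[-0.063,0.0104,0.0366,0,0.0243,0.0007,-0.063,0.0104,0.0366,0,0.0243,0.0007,-0.063,0.0104,0.0366,0,0.0243,0.0007,-0.063,0.0104,0.0366,0,0.0243,0.0007,-0.063,0.0104,0.0366,0,0.0243,0.0007,-0.063,0.0104,0.0366,0,0.0243,0.0007,-0.063,0.0104,0.0366,0,0.0243,0.0007,-0.063,0.0104,0.0366,0,0.0243,0.0007,-0.063,0.0104,0.0366,0,0.0243,0.0007,-0.063,0.0104,0.0366,0,0.0243,0.0007,-0.063,0.0104,0.0366,0,0.0243,0.0007,-0.063,0.0104,0.0366,0,0.0243,0.0007])

```text
time_s: 3.28
position: [0.5862, -0.2442, 0.3366]
eef_rot: [2.215, 2.193, -0.025]
contact_force: [0.4, -0.0, -0.2]
gripper_width: 0.0878
gripper_force: 0.0
```

Emit:
drive_tool(rows=[-0.063,0.0104,0.0366,0,0.0243,0.0007,0,0,0,0,0,0,0,0,0,0,0,0])

```text
time_s: 3.53
position: [0.589, -0.2784, 0.3175]
eef_rot: [-2.239, -2.198, -0.008]
contact_force: [0.4, 1.3, 0.3]
gripper_width: 0.0878
gripper_force: 0.0
```

```bash
python3 - <<'E'
from h import *
import pickle
o=get_obs();log(o);f=grab_frame("wrist");pickle.dump((o,f),open("w2.pkl","wb"))
cv2.imwrite("pics/w2.png",f["img"]);print(o["position"],o["eef_rot"])
c=cam(f,o);print("predicted cap top/foot px",proj(c,[.594,-.267,.15]),proj(c,[.594,-.267,0]))
E
```

```text
[ 0.5889837  -0.27841725  0.31747572] [-2.23853125 -2.19790821 -0.00805242]
predicted cap top/foot px [286.08319849 182.43406475] [284.64429388 164.44487041]
```

View pics/w2.png

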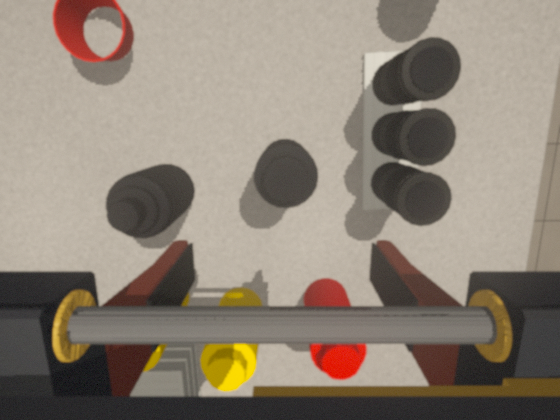

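The tank is at wrist (286,174), silhouette rows 140-207 and columns 256-318. Bottle is left at (150,200), and the canisters are right.

```bash
python3 - <<'E'
from h import *
import pickle
o,f=pickle.load(open("w2.pkl","rb"));c=cam(f,o)
g=f["img"].max(2);m=(cv2.GaussianBlur(g,(3,3),0)<75).astype(np.uint8)
n,l,st,ce=cv2.connectedComponentsWithStats(m);i=l[174,286];print(st[i],ce[i])
x,y,w,h,_=st[i]
print("far foot",ray(c,286,y,0)[1]-.033,"near shoulder",ray(c,286,y+h,.13)[1]+.033, "near cap",ray(c,286,y+h,.15)[1]+.022)
print("L,R@.13",ray(c,x,174,.13),ray(c,x+w,174,.13))
print(np.degrees(R.from_rotvec(o["eef_rot"]).as_matrix()).round(1)/57.3)
plan([.594,-.267,.22],frame([0,1,0],[0,0,-1]),3)
E
```

```text
[     0      0    560    398 187886] [278.98422448 185.56157989]
far foot -0.09735351123400873 near shoulder -0.49839449025904803 near cap -0.49117613173068386
L,R@.13 [ 0.30547653 -0.25633798  0.13      ] [ 0.87145407 -0.26689312  0.13      ]
[[ 0.01745201  1.          0.        ]
 [ 1.         -0.01745201  0.0069808 ]
 [ 0.0069808   0.         -1.        ]]
3 rows of [0.0058, 0.0025, 0.0658, 0.0005, -0.0015, -0.0031] len 0.033
```

```bash
python3 - <<'E'
from h import *
import pickle
o,f=pickle.load(open("w2.pkl","rb"));c=cam(f,o)
print("far foot",ray(c,286,140,0)[1]-.033,"near shoulder",ray(c,286,207,.13)[1]+.033, "near cap",ray(c,286,207,.15)[1]+.022)
print("L,R@.13",ray(c,256,174,.13),ray(c,318,174,.13))
print(f["img"].max(2)[130:215:3,286].tolist(),f["img"].max(2)[174,245:330:3].tolist())
E
```

```text
far foot -0.26702684245732167 near shoulder -0.26302420338291643 near cap -0.2692201207624001
L,R@.13 [ 0.56394323 -0.26115823  0.13      ] [ 0.62660794 -0.26232688  0.13      ]
[188, 186, 189, 122, 79, 83, 80, 84, 78, 77, 78, 78, 78, 79, 78, 76, 78, 76, 76, 76, 72, 77, 77, 78, 75, 77, 122, 179, 191] [188, 188, 171, 97, 80, 77, 72, 76, 80, 73, 78, 75, 73, 76, 77, 75, 73, 73, 77, 74, 80, 78, 75, 79, 125, 189, 191, 193, 191]
```

Emit:
drive_tool(rows=[0.008,0.0035,0.0658,0,-0.0015,-0.003,0.008,0.0035,0.0658,0,-0.0015,-0.003,0.008,0.0035,0.0658,0,-0.0015,-0.003,0,0,0.04,0,0,0,0,0,0.06,0,0,0,0,0,0.06,0,0,0,0,0,0.06,0,0,0,0,0,0.056,0,0,0,0,0,0,0,0,0,0,0,0,0,0,0], grip=1)

```text
time_s: 4.42
position: [0.5967, -0.2612, 0.083]
eef_rot: [2.217, 2.224, 0.003]
contact_force: [0.1, 0.4, 1.3]
gripper_width: 0.0875
gripper_force: 0.0
```

Emit:
drive_tool(rows=[0,0,0,0,0,0,0,0,0,0,0,0,0,0,0,0,0,0,0,0,0,0,0,0,0,0,0,0,0,0,0,0,0,0,0,0], grip=0, force=25)

```text
time_s: 4.92
position: [0.5963, -0.2646, 0.0849]
eef_rot: [2.219, 2.218, 0.004]
contact_force: [-4.0, 0.2, 7.5]
gripper_width: 0.0666
gripper_force: 24.8
```

Emit:
drive_tool(rows=[0,0,-0.03,0,0,0,0,0,-0.06,0,0,0,0,0,-0.08,0,0,0,0,0,-0.08,0,0,0,0,0,-0.08,0,0,0,0,0,-0.08,0,0,0,0,0,-0.08,0,0,0,0,0,-0.06,0,0,0,0,0,0,0,0,0,0,0,0,0,0,0])

```text
time_s: 5.75
position: [0.5954, -0.2642, 0.3597]
eef_rot: [2.218, 2.217, 0.006]
contact_force: [0.7, 0.6, -4.1]
gripper_width: 0.0665
gripper_force: 24.8
```

```bash
python3 - <<'E'
from h import *
a=np.radians(5);plan([.33,.52,.36],frame([-np.cos(a),-np.sin(a),0],[0,0,-1]))
E
```

```text
22 rows of [0.0756, 0.0379, -0.0, 0.0001, 0.0002, -0.048] len 0.0423
```

Emit:
drive_tool(rows=[0.0693,0.0347,0,0,0,-0.044,0.0693,0.0347,0,0,0,-0.044,0.0693,0.0347,0,0,0,-0.044,0.0693,0.0347,0,0,0,-0.044,0.0693,0.0347,0,0,0,-0.044,0.0693,0.0347,0,0,0,-0.044,0.0693,0.0347,0,0,0,-0.044,0.0693,0.0347,0,0,0,-0.044,0.0693,0.0347,0,0,0,-0.044,0.0693,0.0347,0,0,0,-0.044,0.0693,0.0347,0,0,0,-0.044,0.0693,0.0347,0,0,0,-0.044])

```text
time_s: 6.75
position: [0.6317, 0.1885, 0.3547]
eef_rot: [1.133, 2.93, -0.004]
contact_force: [0.0, 0.6, -3.9]
gripper_width: 0.0653
gripper_force: 25.0
```

Emit:
drive_tool(rows=[0.0693,0.0347,0,0,0,-0.044,0.0693,0.0347,0,0,0,-0.044,0.0693,0.0347,0,0,0,-0.044,0.0693,0.0347,0,0,0,-0.044,0.0693,0.0347,0,0,0,-0.044,0.0693,0.0347,0,0,0,-0.044,0.0693,0.0347,0,0,0,-0.044,0.0693,0.0347,0,0,0,-0.044,0.0693,0.0347,0,0,0,-0.044,0.0693,0.0347,0,0,0,-0.044,0.0693,0.0347,0,0,0,-0.044,0.0693,0.0347,0,0,0,-0.044])

```text
time_s: 7.75
position: [0.3242, 0.5189, 0.3535]
eef_rot: [-0.144, 3.137, -0.007]
contact_force: [0.7, 0.1, -3.6]
gripper_width: 0.0658
gripper_force: 25.0
```

Emit:
drive_tool(rows=[0,0,0,0,0,0,0,0,0,0,0,0,0,0,0,0,0,0])

```text
time_s: 8.0
position: [0.3266, 0.5178, 0.3545]
eef_rot: [-0.138, 3.136, -0.007]
contact_force: [0.2, -0.4, -3.8]
gripper_width: 0.0655
gripper_force: 25.0
```

Emit:
drive_tool(rows=[0,0,0.08,0,0,0,0,0,0.08,0,0,0,0,0,0.08,0,0,0,0,0,0.08,0,0,0,0,0,0.08,0,0,0,0,0,0.07,0,0,0,0,0,0.03,0,0,0,0,0,0.015,0,0,0,0,0,0.01,0,0,0,0,0,0,0,0,0,0,0,0,0,0,0])

```text
time_s: 8.92
position: [0.3285, 0.5188, 0.0951]
eef_rot: [-0.136, 3.134, 0.001]
contact_force: [-0.2, 0.2, -2.8]
gripper_width: 0.0658
gripper_force: 25.0
```

Emit:
drive_tool(rows=[0,0,0.008,0,0,0,0,0,0.006,0,0,0,0,0,0.004,0,0,0,0,0,0,0,0,0,0,0,0,0,0,0])

```text
time_s: 9.33
position: [0.3277, 0.5187, 0.0855]
eef_rot: [-0.138, 3.135, -0.0]
contact_force: [0.2, 0.9, -1.9]
gripper_width: 0.0658
gripper_force: 25.0
```

Emit:
drive_tool(rows=[0,0,0.003,0,0,0,0,0,0,0,0,0,0,0,0,0,0,0])

```text
time_s: 9.58
position: [0.3286, 0.5188, 0.0851]
eef_rot: [-0.137, 3.134, 0.0]
contact_force: [0.6, -1.7, 6.6]
gripper_width: 0.0659
gripper_force: 25.0
```

Emit:
drive_tool(rows=[0,0,0,0,0,0,0,0,0,0,0,0,0,0,0,0,0,0,0,0,0,0,0,0,0,0,0,0,0,0], grip=1)

```text
time_s: 10.0
position: [0.3275, 0.5184, 0.0835]
eef_rot: [-0.138, 3.135, -0.002]
contact_force: [0.0, -0.1, 0.6]
gripper_width: 0.0873
gripper_force: 0.0
```

Emit:
drive_tool(rows=[0,0,-0.03,0,0,0,0,0,-0.08,0,0,0,0,0,-0.08,0,0,0,0,0,-0.08,0,0,0,0,0,-0.08,0,0,0,0,0,-0.03,0,0,0,0,0,0,0,0,0])

```text
time_s: 10.58
position: [0.3279, 0.5204, 0.2787]
eef_rot: [-0.137, 3.131, 0.009]
contact_force: [-0.2, -0.9, -0.2]
gripper_width: 0.0874
gripper_force: 0.0
```

```bash
python3 - <<'E'
from h import *
import pickle
o=get_obs();log(o);print(o["position"],o["joint_positions"].round(2))
f=grab_frame("top");c=cam(f);print("expected top px",proj(c,[.3277,.5187,.15]),proj(c,[.3277,.5187,0]))
from kin import *
cc,P,s=fit();print(cc,P.round(3))
a=np.radians(5);d=np.array([np.cos(a),np.sin(a),0]);t=np.array([.328,.519,.085]);q=np.array(o["joint_positions"])
r1=frame([0,0,-1],d)
for nm,p in(("high",t-d*.10+[0,0,.2]),("back",t-d*.10),("in",t+d*.0187)):
    C,q=ik(p,R.from_matrix(r1),P,s,q,20);print(nm,p.round(3),"%.0e"%C,q.round(2))
plan(t-d*.10+[0,0,.2],r1)
cv2.imwrite("pics/t2.png",cv2.resize(f["img"][180:400,0:300],(800,586)))
E
```

```text
[0.32793959 0.52042591 0.27874853] [-1.09  0.35 -0.    1.55  0.01  1.23  0.57]
expected top px [100.21132381 273.50428427] [115.97782068 275.91585429]
0.0015349915866506264 [-0.077  0.282  0.567  0.486  0.36   1.496 -0.031]
high [0.228 0.51  0.285] 3e-17 [-2.28  0.73  0.47  2.06  1.28  1.36 -1.18]
back [0.228 0.51  0.085] 2e-14 [-2.17  1.13  0.32  1.97  1.25  1.31 -1.5 ]
in [0.347 0.521 0.085] 1e-16 [-1.99  1.14  0.39  1.99  1.47  1.23 -1.57]
14 rows of [0.0107, -0.0001, -0.0116, 0.0001, -0.0712, -0.0001] len 0.0079
```

View pics/t2.png

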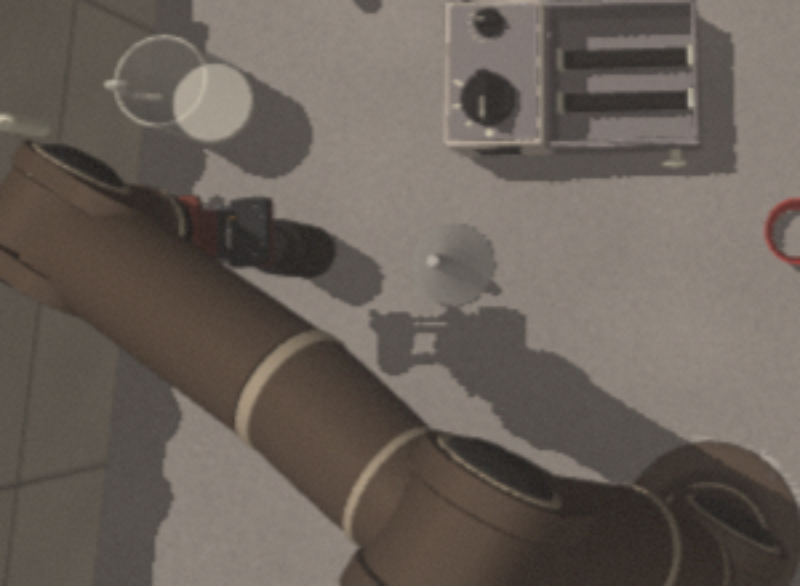

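The top crop shows the tank standing upright at (305,250), clear of the funnel at (460,265) and the jug. Now I'll tilt the tool level, pointing at the tank.

Emit:
drive_tool(rows=[0.0107,0,-0.0116,0,-0.0712,0,0.0107,0,-0.0116,0,-0.0712,0,0.0107,0,-0.0116,0,-0.0712,0,0.0107,0,-0.0116,0,-0.0712,0,0.0107,0,-0.0116,0,-0.0712,0,0.0107,0,-0.0116,0,-0.0712,0,0.0107,0,-0.0116,0,-0.0712,0,0.0107,0,-0.0116,0,-0.0712,0,0.0107,0,-0.0116,0,-0.0712,0])

```text
time_s: 11.38
position: [0.2625, 0.5133, 0.2983]
eef_rot: [-0.098, 2.125, 0.054]
contact_force: [0.3, -0.5, -0.7]
gripper_width: 0.0876
gripper_force: 0.0
```

Emit:
drive_tool(rows=[0.0107,0,-0.0116,0,-0.0712,0,0.0107,0,-0.0116,0,-0.0712,0,0.0107,0,-0.0116,0,-0.0712,0,0.0107,0,-0.0116,0,-0.0712,0,0.0107,0,-0.0116,0,-0.0712,0,0,0,0,0,0,0,0,0,0,0,0,0])

```text
time_s: 11.97
position: [0.2278, 0.5096, 0.2797]
eef_rot: [-0.079, 1.572, 0.061]
contact_force: [-0.1, -0.1, 0.5]
gripper_width: 0.0881
gripper_force: 0.0
```

```bash
python3 - <<'E'
from h import *
from kin import *
o=get_obs();log(o);print(o["position"],np.array(o["joint_positions"]).round(2));print(R.from_rotvec(o["eef_rot"]).as_matrix().round(3))
cc,P,s=fit();print(cc,P.round(3))
a=np.radians(5);d=np.array([np.cos(a),np.sin(a),0]);t=np.array([.328,.519,.088]);q=np.array(o["joint_positions"])
r1=frame([0,0,-1],d)
for nm,p in(("back",t-d*.10),("in",t+d*.0187)):
    C,q=ik(p,R.from_matrix(r1),P,s,q,20);print(nm,p.round(3),"%.0e"%C,q.round(2))
plan(t-d*.10,r1)
E
```

```text
[0.22784432 0.50963584 0.27969264] [-1.96  0.67  0.03  2.11  1.31  1.65 -1.2 ]
[[-0.001 -0.089  0.996]
 [-0.011  0.996  0.089]
 [-1.    -0.011 -0.002]]
0.008272805833503125 [-0.068  0.303  0.509  0.441  0.372  1.514  0.025]
back [0.228 0.51  0.088] 2e-14 [-1.97  1.06  0.05  2.04  1.35  1.54 -1.58]
in [0.347 0.521 0.088] 6e-14 [-1.77  1.07  0.09  2.06  1.57  1.49 -1.61]
6 rows of [0.0639, 0.0006, 0.0003, 0.0002, -0.0003, 0.0012] len 0.0319
```

Emit:
drive_tool(rows=[0.06,0,0,0,0,0.001,0.06,0,0,0,0,0.001,0.06,0,0,0,0,0.001,0.06,0,0,0,0,0.001,0.04,0,0,0,0,0.001,0.02,0,0,0,0,0.001,0,0,0,0,0,0])

```text
time_s: 12.55
position: [0.2286, 0.5103, 0.1335]
eef_rot: [-0.06, 1.575, 0.075]
contact_force: [-0.4, 0.2, 0.4]
gripper_width: 0.0879
gripper_force: 0.0
```

Emit:
drive_tool(rows=[0.03,0,0,0,0,0,0.03,0,0,0,0,0,0.02,0,0,0,0,0,0,0,0,0,0,0,0,0,0,0,0,0])

```text
time_s: 12.97
position: [0.228, 0.5108, 0.0944]
eef_rot: [-0.061, 1.572, 0.076]
contact_force: [0.9, -0.2, 0.5]
gripper_width: 0.0882
gripper_force: 0.0
```

```bash
python3 - <<'E'
from h import *
o=get_obs();f=grab_frame("scene");g=grab_frame("wrist")
print(R.from_rotvec(o["eef_rot"]).as_matrix().round(3))
cv2.imwrite("pics/s3.png",np.vstack([cv2.resize(f["img"][20:150,230:430],(600,390)),cv2.resize(g["img"],(280,210))[:, :].repeat(1,0) if 0 else cv2.copyMakeBorder(cv2.resize(g["img"],(280,205)),0,0,0,320,0)]))
a=np.radians(5);d=np.array([np.cos(a),np.sin(a),0]);t=np.array([.328,.519,.088]);plan(t+d*.0187,frame([0,0,-1],d))
E
```

```text
[[-0.003 -0.087  0.996]
 [ 0.009  0.996  0.087]
 [-1.     0.009 -0.002]]
4 rows of [0.0031, -0.0003, 0.0596, 0.0, -0.0003, -0.0015] len 0.0298
```

View pics/s3.png

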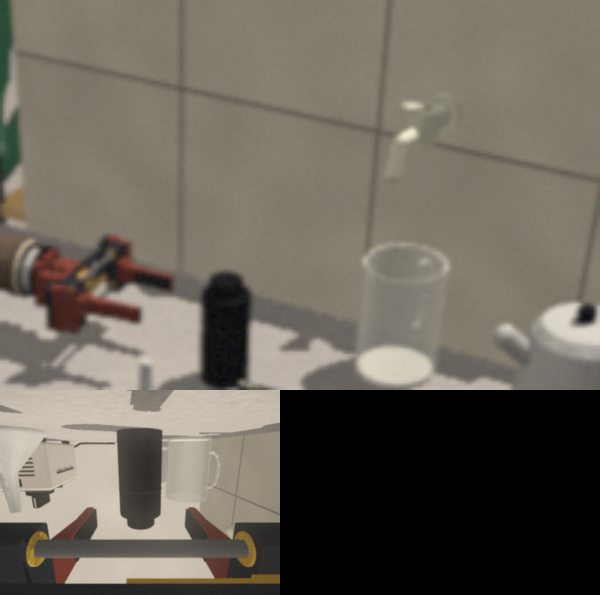

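The tank is centred between the fingers and the way is clear. I'll go in and grip.

Emit:
drive_tool(rows=[0.002,0,0.04,0,0,0,0.002,0,0.05,0,0,0,0.002,0,0.05,0,0,0,0.002,0,0.05,0,0,0,0.002,0,0.03,0,0,0,0,0,0.018,0,0,0,0,0,0,0,0,0])

```text
time_s: 13.65
position: [0.3483, 0.5202, 0.0891]
eef_rot: [-0.06, 1.57, 0.074]
contact_force: [0.9, 0.5, 0.4]
gripper_width: 0.0879
gripper_force: 0.0
```

Emit:
drive_tool(rows=[0,0,0,0,0,0,0,0,0,0,0,0,0,0,0,0,0,0,0,0,0,0,0,0,0,0,0,0,0,0,0,0,0,0,0,0], grip=0, force=30)

```text
time_s: 14.15
position: [0.3458, 0.5211, 0.0879]
eef_rot: [-0.063, 1.572, 0.076]
contact_force: [-2.3, -1.1, 1.2]
gripper_width: 0.0656
gripper_force: 29.9
```

```bash
python3 - <<'E'
from h import *
o=get_obs();M=R.from_rotvec(o["eef_rot"]).as_matrix();print(M.round(3),o["position"])
p=np.array(o["position"])+[0,0,.16]
a=np.radians(5)
plan([.33,.45,.35],frame([-np.cos(a),-np.sin(a),0],[0,0,-1]),14,start=(p,M))
E
```

```text
[[-0.002 -0.088  0.996]
 [ 0.008  0.996  0.088]
 [-1.     0.008 -0.002]] [0.34578755 0.52114137 0.08788634]
14 rows of [-0.0098, -0.0099, -0.0134, 0.0003, 0.0714, -0.0002] len 0.0097
```

Emit:
drive_tool(rows=[-0.02,0,0,0,0,0,-0.06,0,0,0,0,0,-0.08,0,0,0,0,0,-0.08,0,0,0,0,0,-0.05,0,0,0,0,0,-0.03,0,0,0,0,0,0,0,0,0,0,0])

```text
time_s: 14.73
position: [0.347, 0.5196, 0.2511]
eef_rot: [-0.059, 1.572, 0.079]
contact_force: [0.8, 0.8, -4.7]
gripper_width: 0.0657
gripper_force: 29.9
```

Emit:
drive_tool(rows=[-0.0098,-0.0099,-0.0134,0,0.0714,0,-0.0098,-0.0099,-0.0134,0,0.0714,0,-0.0098,-0.0099,-0.0134,0,0.0714,0,-0.0098,-0.0099,-0.0134,0,0.0714,0,-0.0098,-0.0099,-0.0134,0,0.0714,0,-0.0098,-0.0099,-0.0134,0,0.0714,0,-0.0098,-0.0099,-0.0134,0,0.0714,0])

```text
time_s: 15.32
position: [0.3164, 0.4819, 0.2939]
eef_rot: [-0.103, 2.362, 0.054]
contact_force: [1.2, -1.1, -4.6]
gripper_width: 0.0656
gripper_force: 29.9
```

Emit:
drive_tool(rows=[-0.0098,-0.0099,-0.0134,0,0.0714,0,-0.0098,-0.0099,-0.0134,0,0.0714,0,-0.0098,-0.0099,-0.0134,0,0.0714,0,-0.0098,-0.0099,-0.0134,0,0.0714,0,-0.0098,-0.0099,-0.0134,0,0.0714,0,-0.0098,-0.0099,-0.0134,0,0.0714,0,-0.0098,-0.0099,-0.0134,0,0.0714,0,0,0,0,0,0,0,0,0,0,0,0,0])

```text
time_s: 16.07
position: [0.3335, 0.4464, 0.3479]
eef_rot: [0.129, -3.137, -0.007]
contact_force: [0.3, 0.0, -3.6]
gripper_width: 0.0657
gripper_force: 29.9
```

```bash
cat > go.py <<'E'
from h import *
import json
x,y,th=json.load(open("proc.json"));Rp=R.from_euler("z",th).as_matrix()
def P(l): return Rp@np.array(l)+[x,y,0]
yh=Rp[:,1];xh=Rp[:,0]
E
python3 - <<'E'
from go import *
o=get_obs();M=R.from_rotvec(o["eef_rot"]).as_matrix();print(M.round(3),o["position"],o["joint_positions"].round(2))
plan(P([0,-.013,.28]),frame(yh,[0,0,-1]))
E
```

```text
[[-0.997 -0.082 -0.002]
 [-0.082  0.997  0.004]
 [ 0.002  0.005 -1.   ]] [0.3335161  0.44642219 0.34789375] [-1.17  0.21  0.19  1.59 -0.05  1.35  0.68]
14 rows of [-0.0613, -0.0203, 0.0096, 0.0001, -0.0002, 0.073] len 0.0327
```

Emit:
drive_tool(rows=[-0.0613,-0.0203,0.0096,0,0,0.073,-0.0613,-0.0203,0.0096,0,0,0.073,-0.0613,-0.0203,0.0096,0,0,0.073,-0.0613,-0.0203,0.0096,0,0,0.073,-0.0613,-0.0203,0.0096,0,0,0.073,-0.0613,-0.0203,0.0096,0,0,0.073,-0.0613,-0.0203,0.0096,0,0,0.073])

```text
time_s: 16.65
position: [0.5152, 0.3284, 0.3125]
eef_rot: [-1.102, -2.937, -0.006]
contact_force: [0.3, 0.9, -3.4]
gripper_width: 0.0657
gripper_force: 29.9
```

Emit:
drive_tool(rows=[-0.0613,-0.0203,0.0096,0,0,0.073,-0.0613,-0.0203,0.0096,0,0,0.073,-0.0613,-0.0203,0.0096,0,0,0.073,-0.0613,-0.0203,0.0096,0,0,0.073,-0.0613,-0.0203,0.0096,0,0,0.073,-0.0613,-0.0203,0.0096,0,0,0.073,-0.0613,-0.0203,0.0096,0,0,0.073,0,0,0,0,0,0,0,0,0,0,0,0])

```text
time_s: 17.4
position: [0.5562, 0.1114, 0.2781]
eef_rot: [-2.158, -2.272, -0.003]
contact_force: [-0.2, 1.5, -3.8]
gripper_width: 0.0659
gripper_force: 29.9
```

```bash
python3 - <<'E'
from go import *
import pickle
o=get_obs();M=R.from_rotvec(o["eef_rot"]).as_matrix();print(M.round(3),o["position"],o["joint_positions"].round(2))
f=grab_frame("wrist");pickle.dump((o,f),open("w4.pkl","wb"));t=grab_frame("top");pickle.dump(t,open("t4.pkl","wb"))
cv2.imwrite("pics/w4.png",np.vstack([cv2.resize(f["img"],(480,360)),cv2.resize(t["img"][150:260,140:360],(480,240))]))
c=cam(f,o)
for n,l in(("dial",[-.035,.158,.118]),("knobtop",[-.035,.158,.167]),("hTL",[-.09,.214,.118]),("hTR",[.09,.214,.118]),("hBR",[.09,.094,.118]),("hBL",[-.09,.094,.118]),("rBL",[-.09,-.093,.097])): print(n,proj(c,P(l)).round(1))
plan(P([0,-.013,.12]),frame(yh,[0,0,-1]))
E
```

```text
[[-0.051  0.999 -0.004]
 [ 0.999  0.051  0.007]
 [ 0.007 -0.004 -1.   ]] [0.55621243 0.11139426 0.27807729] [-0.79  0.3   0.65  1.7  -0.2   1.21 -0.03]
dial [242.6  -3.9]
knobtop [234.6 -28.9]
hTL [171.3 -83.3]
hTR [399.1 -83. ]
hBR [387.6  78.4]
hBL [181.5  77.9]
rBL [198.9 267.4]
5 rows of [-0.0024, 0.0006, 0.0634, -0.0004, -0.001, 0.001] len 0.0317
```

View pics/w4.png

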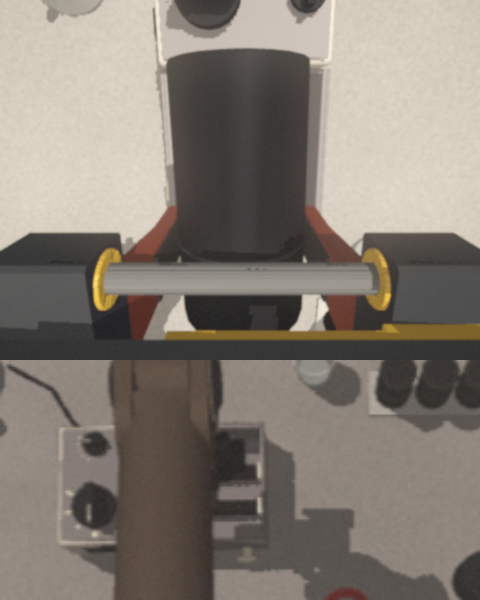

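The wrist view shows the tank held level, with its foot toward the head and its axis parallel to the trough. The panel's near corners are at about (189,75) and (385,72), within 3 mm of the prediction.

```bash
python3 - <<'E'
from go import *
import pickle
ct=cam(pickle.load(open("top.pkl","rb"))[1])
for uv in((233.3,201.8),(233.7,218)): print(ray(ct,*uv,.044))
plan([.558,.1235-.013,.078],frame(yh,[0,0,-1]),6)
E
```

```text
[0.58583456 0.12837113 0.044     ]
[0.53030832 0.12456416 0.044     ]
6 rows of [-0.0017, 0.0004, 0.0668, -0.0003, -0.0009, 0.0008] len 0.0334
```

Emit:
drive_tool(rows=[0,0.001,0.0668,0,-0.0005,0,0,0.001,0.0668,0,-0.0005,0,0,0.001,0.0668,0,-0.0005,0,0,0,0.0668,0,-0.0005,0,0,0,0.0668,0,-0.0005,0,0,0,0.05,0,-0.0005,0,0,0,0.015,0,0,0,0,0,0,0,0,0,0,0,0,0,0,0])

```text
time_s: 18.25
position: [0.5594, 0.1148, 0.0804]
eef_rot: [-2.157, -2.279, -0.002]
contact_force: [0.4, -0.8, -2.6]
gripper_width: 0.0656
gripper_force: 29.9
```

Emit:
drive_tool(rows=[0,0,0.015,0,0,0,0,0,0.01,0,0,0,0,0,0,0,0,0,0,0,0,0,0,0])

```text
time_s: 18.58
position: [0.5591, 0.114, 0.0678]
eef_rot: [-2.159, -2.277, -0.003]
contact_force: [-0.5, -0.5, -3.0]
gripper_width: 0.0654
gripper_force: 29.9
```

Emit:
drive_tool(rows=[-0.001,-0.001,0.01,0,0,0,0,0,0.008,0,0,0,0,0,0.004,0,0,0,0,0,0,0,0,0,0,0,0,0,0,0])

```text
time_s: 19.0
position: [0.5598, 0.1135, 0.0577]
eef_rot: [-2.161, -2.276, -0.007]
contact_force: [0.2, 0.1, 8.6]
gripper_width: 0.0655
gripper_force: 29.8
```

Emit:
drive_tool(rows=[0,0,0.003,0,0,0,0,0,0.002,0,0,0,0,0,0,0,0,0])

```text
time_s: 19.25
position: [0.56, 0.1139, 0.0571]
eef_rot: [-2.16, -2.276, -0.009]
contact_force: [-8.8, -0.0, 30.0]
gripper_width: 0.0654
gripper_force: 30.0
```

Emit:
drive_tool(rows=[0,0,-0.005,0,0,0,0,-0.006,0,0,0,0,0,0,0,0,0,0,0,0,0,0,0,0])

```text
time_s: 19.58
position: [0.5589, 0.1136, 0.0582]
eef_rot: [2.162, 2.278, 0.012]
contact_force: [5.3, 1.0, 8.1]
gripper_width: 0.0652
gripper_force: 29.9
```

Emit:
drive_tool(rows=[0,0,0.003,0,0,0,0,0,0,0,0,0,0,0,0,0,0,0])

```text
time_s: 19.83
position: [0.5599, 0.1137, 0.0574]
eef_rot: [2.162, 2.277, 0.014]
contact_force: [4.8, 0.5, 12.8]
gripper_width: 0.0656
gripper_force: 29.9
```

Emit:
drive_tool(rows=[0,0.002,-0.0015,0,0,0,0,0,0,0,0,0,0,0,0,0,0,0])

```text
time_s: 20.08
position: [0.5598, 0.1137, 0.0574]
eef_rot: [2.162, 2.279, 0.011]
contact_force: [4.3, 2.1, 8.6]
gripper_width: 0.0654
gripper_force: 29.9
```

Emit:
drive_tool(rows=[0,0,0,0,0,0,0,0,0,0,0,0,0,0,0,0,0,0,0,0,0,0,0,0,0,0,0,0,0,0], grip=1)

```text
time_s: 20.5
position: [0.556, 0.1131, 0.0552]
eef_rot: [-2.159, -2.277, -0.001]
contact_force: [0.3, -0.1, 0.6]
gripper_width: 0.0875
gripper_force: 0.0
```

Emit:
drive_tool(rows=[0,0,-0.01,0,0,0,0,0,-0.03,0,0,0,0,0,-0.06,0,0,0,0,0,-0.08,0,0,0,0,0,-0.08,0,0,0,0,0,-0.08,0,0,0,0,0,-0.08,0,0,0,0,0,-0.04,0,0,0,0,0,0,0,0,0,0,0,0,0,0,0])

```text
time_s: 21.33
position: [0.5571, 0.1125, 0.2868]
eef_rot: [-2.159, -2.278, -0.006]
contact_force: [-0.0, 0.9, -1.6]
gripper_width: 0.0879
gripper_force: 0.0
```

```bash
sed -i 's/,th\]/&/' proc.json; python3 - <<'E'
from go import *
import pickle
json.dump([.558,.1245,th],open("proc.json","w"))
o=get_obs();f=grab_frame("wrist");pickle.dump((o,f),open("w5.pkl","wb"));print(o["position"])
cv2.imwrite("pics/w5.png",f["img"]);c=cam(f,o)
for n,l in(("dial",[-.035,.158,.118]),("hTL",[-.09,.214,.118]),("hTR",[.09,.214,.118]),("hBR",[.09,.094,.118]),("hBL",[-.09,.094,.118])): print(n,proj(c,P(l)+[0,.002,0]).round(1))
E
```

```text
[0.5571413  0.11252916 0.28682895]
dial [242.1  -2.2]
hTL [172.6 -79.8]
hTR [394.3 -78.5]
hBR [383.1  78.4]
hBL [182.3  77.4]
```

View pics/w5.png

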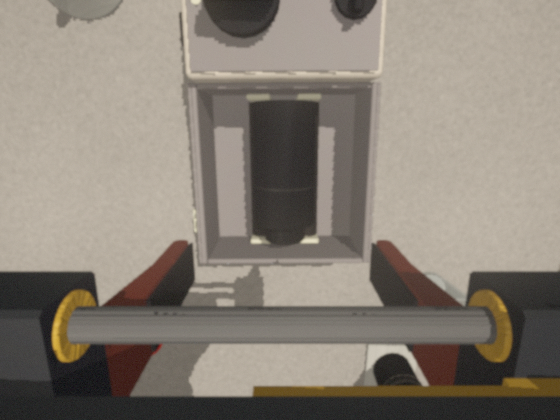

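The tank lies on both rollers along the trough and I've let go of it. The panel's near corners match the prediction within about 2 mm. Next, the knob.

```bash
python3 - <<'E'
from go import *
json.dump([.559,.126,th],open("proc.json","w"))
x,y=.559,.126
D=Rp@np.array([-.035,.158,0])+[x,y,0];print("dial",D)
plan(D+[0,0,.26],frame(-xh,[0,0,-1]))
E
```

```text
dial [0.51634461 0.28210739 0.        ]
14 rows of [0.0236, 0.0144, 0.0037, 0.0001, -0.0002, -0.0712] len 0.0139
```

Emit:
drive_tool(rows=[0.0236,0.0144,0.0037,0,0,-0.0712,0.0236,0.0144,0.0037,0,0,-0.0712,0.0236,0.0144,0.0037,0,0,-0.0712,0.0236,0.0144,0.0037,0,0,-0.0712,0.0236,0.0144,0.0037,0,0,-0.0712,0.0236,0.0144,0.0037,0,0,-0.0712,0.0236,0.0144,0.0037,0,0,-0.0712])

```text
time_s: 21.97
position: [0.5709, 0.206, 0.2705]
eef_rot: [-1.119, -2.93, 0.001]
contact_force: [-0.1, -0.3, 0.2]
gripper_width: 0.0879
gripper_force: 0.0
```

Emit:
drive_tool(rows=[0.0236,0.0144,0.0037,0,0,-0.0712,0.0236,0.0144,0.0037,0,0,-0.0712,0.0236,0.0144,0.0037,0,0,-0.0712,0.0236,0.0144,0.0037,0,0,-0.0712,0.0236,0.0144,0.0037,0,0,-0.0712,0.0236,0.0144,0.0037,0,0,-0.0712,0.0236,0.0144,0.0037,0,0,-0.0712,0,0,0,0,0,0,0,0,0,0,0,0])

```text
time_s: 22.72
position: [0.5158, 0.2821, 0.2589]
eef_rot: [0.072, -3.137, -0.003]
contact_force: [0.6, 0.3, 0.1]
gripper_width: 0.0876
gripper_force: 0.0
```

```bash
python3 - <<'E'
from go import *
import pickle
o=get_obs();f=grab_frame("wrist");pickle.dump((o,f),open("w6.pkl","wb"));print(o["position"],R.from_rotvec(o["eef_rot"]).as_matrix().round(3))
cv2.imwrite("pics/w6.png",f["img"]);c=cam(f,o)
print("pred bar centre@.167",proj(c,P([-.035,.158,.167])),"skirt",proj(c,P([-.035,.158,.135])),"dot r39",proj(c,P([-.074,.158,.118])), "corner hTL",proj(c,P([-.09,.214,.118])),"hBL",proj(c,P([-.09,.094,.118])))
E
```

```text
[0.51578676 0.28212478 0.25886752] [[-0.999 -0.046 -0.004]
 [-0.046  0.999  0.002]
 [ 0.004  0.002 -1.   ]]
pred bar centre@.167 [281.45258767 213.56533358] skirt [281.38791398 203.88620974] dot r39 [281.21907765 155.50101113] corner hTL [346.72096674 136.4198592 ] hBL [206.17737019 136.83915717]
```

View pics/w6.png

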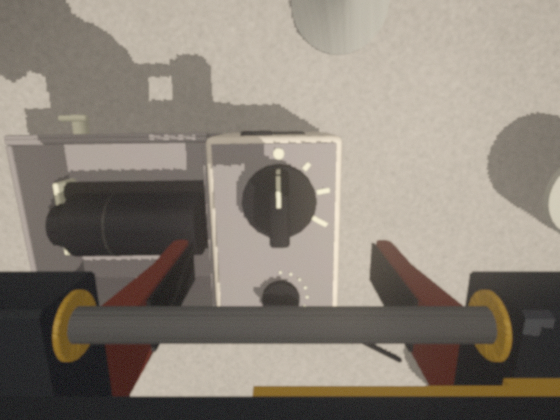

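The knob skirt is at (280,201) and the bar lies along column 279, pointing at the dot (278,154). The marks at (306,167), (322,191) and (319,221) run clockwise. The knob is about 2 mm off the prediction, so I'll correct by that and descend.

Emit:
drive_tool(rows=[0.0028,-0.0033,0.04,0,0,0,0,0,0.05,0,0,0,0,0,0.05,0,0,0,0,0,0.04,0,0,0,0,0,0.03,0,0,0,0,0,0.02,0,0,0,0,0,0.008,0,0,0,0,0,0,0,0,0,0,0,0,0,0,0])

```text
time_s: 23.52
position: [0.5158, 0.2808, 0.1419]
eef_rot: [0.074, -3.14, -0.006]
contact_force: [-1.3, 0.5, 0.5]
gripper_width: 0.0876
gripper_force: 0.0
```

Emit:
drive_tool(rows=[0.002,0,0.003,0,0,0,0,0,0,0,0,0,0,0,0,0,0,0,0,0,0,0,0,0,0,0,0,0,0,0,0,0,0,0,0,0,0,0,0,0,0,0,0,0,0,0,0,0,0,0,0,0,0,0,0,0,0,0,0,0], grip=0, force=25)

```text
time_s: 24.35
position: [0.5141, 0.2809, 0.1399]
eef_rot: [0.076, -3.139, -0.005]
contact_force: [0.2, -0.3, -0.4]
gripper_width: 0.0246
gripper_force: 0.0
```

Emit:
drive_tool(rows=[0,0,0,0,0,0,0,0,0,0,0,0,0,0,0,0,0,0,0,0,0,0,0,0])

```text
time_s: 24.68
position: [0.5141, 0.28, 0.1398]
eef_rot: [0.075, -3.139, -0.004]
contact_force: [-1.1, -5.3, 3.0]
gripper_width: 0.016
gripper_force: 25.0
```

Emit:
drive_tool(rows=[0,-0.0015,-0.004,0,0,0,0,0,-0.005,0,0,0,0,0,-0.005,0,0,0,0,0,-0.005,0,0,0,0,0,-0.003,0,0,0,0,0,0,0,0,0,0,0,0,0,0,0])

```text
time_s: 25.27
position: [0.5141, 0.28, 0.1512]
eef_rot: [0.076, -3.139, -0.005]
contact_force: [-0.8, -4.3, -0.6]
gripper_width: 0.0157
gripper_force: 25.0
```

Emit:
drive_tool(rows=[0,-0.001,-0.003,0,0,0,0,0,0,0,0,0])

```text
time_s: 25.43
position: [0.514, 0.2799, 0.152]
eef_rot: [0.076, -3.139, -0.006]
contact_force: [-0.0, -0.9, -7.5]
gripper_width: 0.0157
gripper_force: 25.0
```

```bash
python3 - <<'E'
from go import *
o=get_obs();print(o["contact_force"],o["ft_torque"],o["position"])
c=cam(grab_frame("top"));f=grab_frame("scene");c=cam(f);u,v=proj(c,P([-.035,.158,.15])).astype(int)
cv2.imwrite("pics/s7.png",cv2.resize(f["img"][v-45:v+45,u-60:u+60],(800,600),interpolation=cv2.INTER_CUBIC))
E
```

```text
[-0.01190048 -0.88247327 -7.53277995] [-0.30561869 -0.30547346  0.08076288] [0.51404273 0.27989546 0.15199953]
```

Emit:
drive_tool(rows=[0,0,0.002,0,0,0.0741,0,0,0,0,0,0.0741,0,0,0,0,0,0.0741,0,0,0,0,0,0.0741])

```text
time_s: 25.87
position: [0.5142, 0.2803, 0.1518]
eef_rot: [-0.659, -3.07, -0.006]
contact_force: [-0.5, -0.5, -3.8]
gripper_width: 0.0159
gripper_force: 25.0
```

Emit:
drive_tool(rows=[0,0,0,0,0,0.0741,0,0,0,0,0,0.0741,0,0,0,0,0,0.0741,0,0,0,0,0,0.0741,0,0,0,0,0,0.0741,0,0,0,0,0,0.0741,0,0,0,0,0,0.0741,0,0,0,0,0,0.0741,0,0,0,0,0,0,0,0,0,0,0,0,0,0,0,0,0,0])

```text
time_s: 26.78
position: [0.5148, 0.2807, 0.1518]
eef_rot: [-1.954, -2.456, -0.006]
contact_force: [2.7, 1.1, -3.8]
gripper_width: 0.0157
gripper_force: 25.0
```

```bash
python3 - <<'E'
from go import *
o=get_obs();M=R.from_rotvec(o["eef_rot"]).as_matrix();print(M.round(3),np.degrees(np.arctan2(M[1,0],M[0,0])),np.degrees(th)+180-80,o["position"],o["contact_force"],o["ft_torque"])
M0=R.from_rotvec([.076,-3.139,-.006]).as_matrix();print(np.degrees(np.arctan2(M0[1,0],M0[0,0])))
E
```

```text
[[-0.225  0.974  0.   ]
 [ 0.974  0.225  0.005]
 [ 0.005  0.001 -1.   ]] 102.98572236240784 102.7922610230369 [0.51478624 0.28067842 0.15184667] [ 2.66844978  1.12629111 -3.78892232] [ 0.33617036 -0.73387607 -0.02803428]
-177.22593059488702
```

Emit:
drive_tool(rows=[0,0,0.005,0,0,0.001,0,0,0.005,0,0,0.001,0,0,0.005,0,0,0,0,0,0.005,0,0,0,0,0,0.003,0,0,0,0,0,0,0,0,0,0,0,0,0,0,0])

```text
time_s: 27.37
position: [0.5148, 0.2806, 0.1399]
eef_rot: [-1.962, -2.45, -0.006]
contact_force: [4.8, 4.3, -0.3]
gripper_width: 0.016
gripper_force: 25.0
```

Emit:
drive_tool(rows=[0,0,0.003,0,0,0,0,0,0,0,0,0,0,0,0,0,0,0])

```text
time_s: 27.62
position: [0.5148, 0.2806, 0.1397]
eef_rot: [-1.962, -2.449, -0.007]
contact_force: [-0.6, 2.8, 12.8]
gripper_width: 0.0156
gripper_force: 25.0
```

Emit:
drive_tool(rows=[0,0,0.002,0,0,0,0,0,0,0,0,0,0,0,-0.003,0,0,0,0,0,0,0,0,0])

```text
time_s: 27.95
position: [0.5148, 0.2806, 0.1398]
eef_rot: [-1.962, -2.449, -0.006]
contact_force: [1.3, 4.0, 9.1]
gripper_width: 0.0154
gripper_force: 25.0
```

Emit:
drive_tool(rows=[0,0,0,0,0,0,0,0,0,0,0,0,0,0,0,0,0,0,0,0,0,0,0,0], grip=0.6)

```text
time_s: 28.28
position: [0.5135, 0.279, 0.1381]
eef_rot: [-1.963, -2.448, 0.001]
contact_force: [0.5, 0.1, 1.6]
gripper_width: 0.0392
gripper_force: 0.0
```

Emit:
drive_tool(rows=[0,0,-0.02,0,0,0,0,0,-0.05,0,0,0,0,0,-0.08,0,0,0,0,0,-0.08,0,0,0,0,0,-0.08,0,0,0,-0.04,0,-0.02,0,0,0,-0.08,0,0,0,0,0,-0.04,0,0,0,0,0,0,0,0,0,0,0,0,0,0,0,0,0])

```text
time_s: 29.12
position: [0.532, 0.1996, 0.3044]
eef_rot: [-1.967, -2.445, -0.004]
contact_force: [-0.8, 0.6, 0.4]
gripper_width: 0.0529
gripper_force: 0.0
```

```bash
python3 - <<'E'
from go import *
o=get_obs();f=grab_frame("wrist");c=cam(f,o);print(o["position"])
b=proj(c,P([-.035,.158,.167]));print(b,[proj(c,P([-.035-.045*np.cos(np.radians(a)),.158+.045*np.sin(np.radians(a)),.118])).round() for a in(0,40,80,120)])
cv2.imwrite("pics/w8.png",f["img"])
E
```

```text
[0.53203554 0.19959842 0.30439975]
[283.97815899 100.90173244] [array([237.,  96.]), array([253.,  66.]), array([283.,  53.]), array([314.,  65.])]
```

View pics/w8.png

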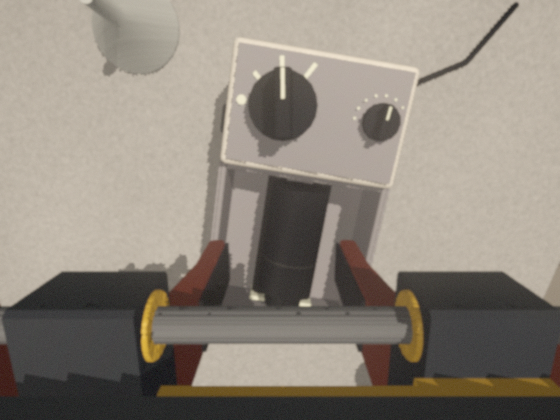

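The knob's white line, at (283,75), points at the second mark (283,60). The tank lies on the rollers, and the temperature knob at (381,121) looks untouched.

```bash
python3 -c "
from bench import hand_in
print(hand_in())"
```

```text
the job is handed in; nothing more can be done
None
```

The job is handed in at about 29 s: the tank lies on both rollers and is released, and the speed knob was unlocked, turned to the second mark and pushed home, with 11 pictures viewed, one over the limit of 10.

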